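# Preheat a bearing block in the bench oven

## Robot

A 7-joint arm with a two-finger parallel gripper is mounted at the origin on the work surface. World frame = base frame: x ahead of the robot, y to its left, z up, the work surface at z = 0. Lengths are in mm, angles in rad, forces in N, time in s.
With the tool pointing down it reaches from about 350 to 900 mm from the base axis. Payload 7.2 kg.
Tool frame: the origin (TCP) lies midway between the tips of the shut fingers; the grasp point (between the pads) lies 19 mm behind it (env.pinch_z is the distance from the TCP to the grasp point, in mm); z points along the fingers, y is the line along which they close (so a half turn about z gives the same grasp; the last joint's range is limited). The gripper opens to 85 mm and grips with 20 to 120 N. Pads are 22 mm wide; open, the fingers measure 114 mm over their backs; the gripper's body (76 mm by 85 mm) begins 54 mm behind the grasp point. The pads swing forward as they close: fully open they stand 13 mm farther back than shut.
Start: joints at [-1.379, 0.411, -0.013, 1.596, 0.006, 1.134, -0.082], TCP at [160.564, 604.026, 231.297] pointing down, gripper open.
Joint ranges: [-2.95, 2.95], [-0.29, 1.99], [-1.47, 1.44], [0.14, 2.54], [-1.03, 4.17], [0.13, 1.85], [-2.86, 2.86]. Speed limits (rad/s): [2.39, 2.39, 3.01, 3.01, 3.14, 3.14, 3.14].

## Interface

Orientations are given as [roll, pitch, yaw] about the fixed x, y, z axes, in that order (R = Rz(yaw) Ry(pitch) Rx(roll)).
In Python, from rig import env gives the robot as it stands. The module is installed in compiled form; this text tells all that it offers. Calls block until the motion is done:
- env.move_to(position, orientation): joint-space move of the TCP to a pose.
- env.move_straight(position, vel=150, attitude=None, f_stop=None): straight line of the TCP; attitude=None keeps the orientation; vel is the mean speed in mm/s. With f_stop (N) it stops when the force on the tool has changed by that much, and returns True; else False.
- env.move_j(angles): joint-space move.
- env.set_gripper(opening): finger opening in mm; the grip force is fixed at half the most; returns when the fingers have stopped.
- env.hold(seconds).
- env.ik(position, orientation): joint angles nearest the present ones, or None.
- env.get_state(): the state.
- env.get_image(name): name is "side" or "top" or "wrist"; returns a dict with "image" (480x640x3 uint8, blue, green, red), "range_z" (480x640 float32, mm along the optical axis (not along the pixel's ray), 0 where there is no reading), "camera_matrix" (3x3 intrinsics, pixels), "rvec" (rotation vector, rad) and "tvec" (3), from world to camera coordinates, as OpenCV has them. Camera axes: x right, y down, z forward; pixel columns grow to the right and rows downward; lengths in mm; the calibration is good to about 2 mm. A picture is of the moment at which its call begins.
A pose or a line that the arm cannot do raises env.MotionError and nothing moves.
- env.close_job(): hands the job in; it is judged then, once.
The state is a dict: "time_s": time; "joint_pos": joint angles; "joint_vel": joint speeds; "effort": joint torques, N m; "position": TCP position; "orientation": TCP orientation; "contact_force": force on the tool from outside, world axes, zero at the start; "torque": the same for the moment, N m; "finger_gap": finger opening in mm; "gripper_force": force on a finger pad.
Only numpy, scipy, OpenCV 4.12 (cv2) and the standard library are available. Lean on these libraries where they do the work, as an engineer would, in place of code of your own. Each camera call takes 0.05 s, during which the arm holds its last target. There are 200 camera calls.

## Task

Slide the bench oven's cover fully back, stand the iron bearing block on its base on the oven's floor (lower it, do not drop it), and slide the cover fully shut again. Then turn the temperature knob on the controller box until its white pointer line is on the brass setting tab, and last of all throw the toggle switch fully over to the far side, away from the robot. The power must stay off until the cover is shut and the knob is set; do not move the setting tab or the round flange that lies beside the block.

Things in the scene. Friction and masses are not known exactly. Their poses are not given: they have to be found in the camera images.
- oven: Bench oven, a fixed grey painted box 370 (x) x 190 (y) x 100 mm high, standing in the middle. Origin: centre of its underside, on the table; x points to its rear, away from the robot at yaw 0. Its open chamber is in its front half (inside 165 mm in x, 150 mm in y, 70 mm deep, walls 20 mm); its rear half is closed. A steel cover plate 186 x 172 x 10 mm lies on top.
- chamber (a point): Centre of the chamber's floor, 30 mm above the table; axes as the oven's. The rim is 70 mm above this point; the cover's underside 72 mm, its upper face 82 mm above it.
- cover (a joint): Position of the sliding cover in m along the oven's +x: 0 fully shut, 0.17 fully back (chamber fully uncovered). It slides with about 2 N of friction and stays where it is left.
- cover_handle (a point): Centre of the cover's handle: a black bar 110 mm long along the oven's y, 14 x 14 mm in section, on two posts 90 mm apart; its centre is 147 mm above the table, 35 mm above the cover's upper face. It moves with the cover; with the cover shut it is 130 mm in front (-x) of the oven's centre.
- casting: Bearing block, dark cast iron, 0.5 to 0.8 kg, on the plywood board: a foot 120 (x) x 38 (y) x 12 mm high carrying a round housing of 52 mm diameter, axis along y, 32 mm thick between its flat faces, top 58 mm above the foot's underside. Origin: centre of the foot's underside; x along the foot, z up. Best gripped across the flat faces, 40 mm above its underside.
- board: Fixed plywood board 190 (x) x 240 (y) x 12 mm high on which the parts wait, on one side of the oven (the controller is on the other side). Origin: centre of its underside.
- flange: Bystander on the same board: a dark round hub flange, disc of 68 mm diameter and 12 mm thick with a 36 mm boss, 40 mm high in all. Origin: centre of its underside. To be left alone.
- controller: Temperature controller, fixed grey box 170 (x) x 240 (y) x 70 mm high, left or right of the oven. Origin: centre of its underside. On its top: the knob with its round black scale of white ticks (knob axis 45 mm towards +y) and the toggle switch (75 mm towards -y).
- knob (a joint): Angle of the temperature knob in rad, 0 at the low end to 4.712; grows clockwise seen from above. At 0 the pointer points along the controller's direction (-x, +y), 135 degrees from its +x. Friction about 0.05 N m; it stays where it is left. It starts near the low end, 0.6 to 3.0 rad short of the tab.
- knob_grip (a point): Point on the knob's vertical axis at the height to grip, 108 mm above the table. The knob is a black disc of 72 mm diameter and 10 mm thick with a grip bar on it 66 mm long, 16 mm wide, that stands 38 mm above the disc; its top is 12 mm above this point. This point's x axis lies along the bar towards the pointer end.
- knob_mark (a point): Point 50 mm from the knob's axis straight ahead of its pointer (the white line along one half of the bar's top and down that end), just above the scale; it turns with the knob.
- tab_tip (a point): The brass setting tab: a flat pointed brass piece 3 mm thick on the scale ring around the knob. This point lies on its tip's centre line, 50 mm from the knob's axis. The pointer is on the tab when knob_mark and tab_tip are together.
- tab (a joint): Angle of the setting tab in rad, same zero and sense as knob: the knob is set when knob equals tab. The tab is stiff and must not be moved.
- switch (a joint): Angle of the toggle switch in rad: 0 off, leaning to the controller's -x (towards the robot); 1.0 on, fully over to its +x. It moves at about 1 N at the tip and stays where it is left.
- switch_tip (a point): Centre of the black ball (26 mm diameter) at the end of the switch's lever, 80 mm from its pivot, which lies 92 mm above the table, 75 mm from the controller's centre towards its -y. Off, the ball is 38 mm from the pivot towards the controller's -x and 162 mm above the table; on, 38 mm towards +x, same height. Lever: 10 mm rod; its block is 70 x 50 mm and 25 mm high.
Not all that is in view belongs to the job. What is shaped like the casting but green is not meant.

How it is judged:
By the outcome, as a careful person would: the job done as asked, in the order asked, and still so for the second after the job is handed in, with the robot touching nothing.
It also fails if it takes over 72 s, if anything falls off the work surface, if the arm or the gripper's body presses on something with over 40 N, if the wrist force passes 120 N, or if a joint passes its speed limit or range.

## Working session

There is one attempt and no reset: what is moved stays moved. The work goes in short steps, each a Python script; the robot and the scene stay as the last script left them, time stands still between calls to the robot, and variables do not carry over. Pictures are saved under pics/ and viewed, at most 10 in all, crops included, and the job is handed in when it is done.

```bash
mkdir -p pics; cat > h.py <<'E'
import numpy as np, cv2
from rig import env
def cam(n):
    d=env.get_image(n); R=cv2.Rodrigues(np.array(d["rvec"],float))[0]; t=np.array(d["tvec"],float).ravel()
    return d["image"],d["range_z"],np.array(d["camera_matrix"],float),R,t
def cloud(c):
    im,z,K,R,t=c; v,u=np.indices(z.shape)
    p=np.stack([(u-K[0,2])/K[0,0]*z,(v-K[1,2])/K[1,1]*z,z],-1)
    return (p-t)@R
def onplane(c,uv,h):
    im,z,K,R,t=c; uv=np.atleast_2d(np.array(uv,float))
    d=np.c_[(uv-[K[0,2],K[1,2]])/[K[0,0],K[1,1]],np.ones(len(uv))]@R; o=-R.T@t
    return o+d*((h-o[2])/d[:,2])[:,None]
E
python3 - <<'E'
from h import *
for n in ("top","side"):
    c=cam(n); cv2.imwrite(f"pics/{n}0.png",c[0]); np.savez(f"{n}0.npz",*c)
    print(n,-c[3].T@c[4],c[2][0,0],(c[1]>0).mean())
s=env.get_state(); print(s["time_s"],s["position"],s["orientation"],env.pinch_z)
E
```

```text
top [ 287.81445162  -22.57830084 1166.19243096] 498.29780031994443 0.9959895833333333
side [ 470.78119592 -816.53852737  871.20464703] 486.69409490189963 0.9960579427083334
0.1 [160.45496746 603.59481265 230.53353238] [-3.14014255e+00  1.08555164e-04  2.88189386e+00] 18.700000000000003
```

View pics/top0.png

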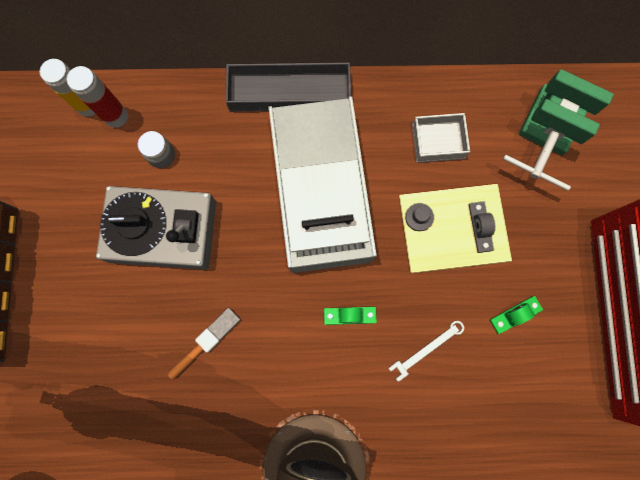

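View pics/side0.png

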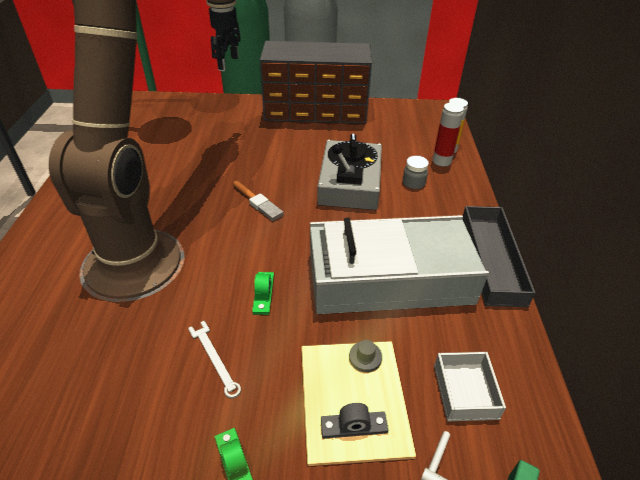

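The top view shows the dark block on the board at (483,226). Possible confusions are the green blocks at (350,316) and (517,315), the flange at (420,216) and the green clamp at (565,110). I choose the dark one at (483,226). The knob is at (132,222) with its pointer to the left, the tab at (147,203), the switch ball at (173,236) and the handle at (328,221).

```bash
cat >> h.py <<'E'
def load(n): f=np.load(n); return [f[k] for k in f.files]
def rect(P,m):
    k=cv2.connectedComponentsWithStats(m.astype(np.uint8))
    l=1+np.argmax(k[2][1:,4]); q=P[k[1]==l]
    r=cv2.minAreaRect(q[:,:2].astype(np.float32)); return r,np.median(q[:,2]),len(q)
E
python3 - <<'E'
from h import *
c=load("top0.npz"); P=cloud(c); im=c[0]; hsv=cv2.cvtColor(im,cv2.COLOR_BGR2HSV); v,u=np.indices(P.shape[:2]); Z=P[...,2]
box=lambda a,b,cc,d:(u>a)&(u<b)&(v>cc)&(v<d)
print("table",np.median(Z[box(400,480,290,400)]),np.std(Z[box(420,440,400,440)]))
bo=box(260,385,95,275)
print("oven",rect(P,bo&(Z>93)&(Z<120)))
print("coverplate",rect(P,bo&(Z>107)&(Z<120)))
print("oven rear",rect(P,bo&(Z>94)&(Z<106)))
print("handle",rect(P,bo&(Z>140)))
bd=box(390,520,175,280)
print("board",rect(P,bd&(Z>7)&(Z<70)))
dk=(hsv[...,2]<110)
print("flange",rect(P,box(400,440,198,236)&(Z>18)), rect(P,box(400,440,198,236)&(Z>45)))
print("cast foot+all",rect(P,box(455,505,190,265)&(Z>18)))
print("cast housing",rect(P,box(455,505,190,265)&(Z>45)), Z[box(455,505,190,265)].max())
co=box(90,220,175,275)
print("contr",rect(P,co&(Z>63)&(Z<78)),rect(P,co&(Z>63)))
print("bar",rect(P,co&(Z>108)&(u<160)))
print("ball",rect(P,co&(Z>140)),Z[co].max())
print("brass",rect(P,co&(hsv[...,1]>120)&(hsv[...,2]>130)&(hsv[...,0]>18)&(hsv[...,0]<35)))
a=cv2.resize(im[180:275,90:220],None,fx=4.6,fy=4.6,interpolation=cv2.INTER_CUBIC)
b=cv2.resize(im[180:275,450:515],None,fx=3,fy=3,interpolation=cv2.INTER_CUBIC)
o=np.zeros((a.shape[0],a.shape[1]+b.shape[1],3),np.uint8); o[:,:a.shape[1]]=a;o[:b.shape[0],a.shape[1]:]=b
print(o.shape);cv2.imwrite("pics/crop0.png",o)
E
```

```text
table 0.46501037033849296 74.07644018615554
oven (((628.1939697265625, -25.876617431640625), (373.6402893066406, 190.3704376220703), 6.662302017211914), np.float64(108.01660666527245), 12982)
coverplate (((568.6439819335938, -37.263038635253906), (187.9369354248047, 180.73143005371094), 6.568662643432617), np.float64(112.23590865819958), 6131)
oven rear (((627.3768920898438, -26.014793395996094), (372.9501647949219, 187.6466827392578), 6.354037761688232), np.float64(100.31613241565978), 5958)
handle (((412.8736572265625, -53.53614807128906), (238.58786010742188, 108.54373931884766), 8.283988952636719), np.float64(153.5137107244867), 387)
board (((534.0093994140625, -342.1812744140625), (190.92359924316406, 241.1730194091797), 5.800136566162109), np.float64(12.903991029971296), 7779)
flange (((446.9422912597656, -140.64013671875), (66.5469741821289, 390.6566162109375), 43.75981521606445), np.float64(26.254833081183683), 642) (((435.7093811035156, -139.93905639648438), (34.592567443847656, 376.01751708984375), 46.31028366088867), np.float64(52.11529545859992), 198)
cast foot+all (((402
[... 357 characters left out ...]
240.44540405273438, 170.74014282226562), 85.06254577636719), np.float64(70.75440057357116), 6107) (((487.05120849609375, 208.93087768554688), (569.6111450195312, 220.70413208007812), 70.46429443359375), np.float64(71.5389875144563), 7855)
bar (((431.9610595703125, 196.21067810058594), (522.2740478515625, 42.6297607421875), 61.28789520263672), np.float64(120.27528312478512), 269)
ball (((493.3205261230469, 280.2382507324219), (25.997909545898438, 25.66706085205078), 45.665496826171875), np.float64(171.81942353525008), 134) 1166.1924309604549
brass (((589.58984375, 370.2415466308594), (20.185707092285156, 25.055465698242188), 76.78517150878906), np.float64(74.48056881316221), 65)
(437, 793, 3)
```

View pics/crop0.png

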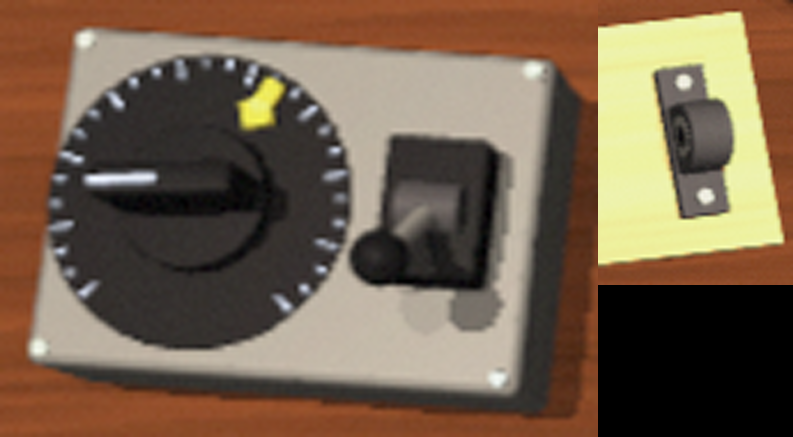

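The crop confirms the dark iron block with its foot, two bolt holes and housing. The pointer line is at the left end of the bar, and the brass tab is at upper right on the ring. Next I refine these, leaving out pixels with no depth reading.

```bash
python3 - <<'E'
from h import *
def R(y): return np.array([[np.cos(y),-np.sin(y)],[np.sin(y),np.cos(y)]])
for n in ("top0.npz","side0.npz"):
    c=load(n); P=cloud(c); im=c[0]; hsv=cv2.cvtColor(im,cv2.COLOR_BGR2HSV).astype(int); Z=P[...,2]; ok=c[1]>0
    ok&=Z<300
    def wb(x,y,r,h0,h1): return ok&(abs(P[...,0]-x)<r)&(abs(P[...,1]-y)<r)&(Z>h0)&(Z<h1)
    f=lambda l,m:(lambda r:print(l,np.round(r[0][0],1),np.round(r[0][1],1),round(r[0][2],2),"z",round(r[1],1),r[2]))(rect(P,m))
    print(n)
    f("oven",wb(628,-26,220,92,120)&(P[...,1]<90)&(P[...,1]>-150))
    f("cover",wb(560,-37,140,108,117)); f("handle",wb(500,-40,80,141,165))
    f("board",wb(534,-342,160,8,17)&(hsv[...,2]>140))
    f("flange",wb(560,-280,45,17,60)); f("boss",wb(560,-280,45,46,60))
    f("cast",wb(540,-400,75,18,80)); f("foot",wb(540,-400,75,18,29)); f("hous",wb(540,-400,75,50,80))
    f("contr",wb(538,351,160,62,78)); f("barTop",wb(542,396,60,115,130)); f("ball",wb(500,290,60,150,185))
    br=wb(580,380,60,60,90)&(hsv[...,1]>110)&(hsv[...,2]>120)&(hsv[...,0]>15)&(hsv[...,0]<38); f("brass",br)
    K0=np.array([541.7,395.8]); vv,uu=np.nonzero(br); T=onplane(c,np.c_[uu,vv],75)[:,:2]-K0
    a=np.degrees(np.arctan2(T[:,1],T[:,0])); r=np.hypot(*T.T); print("tab rays: ang",a.mean(),"r",r.min(),r.max(),"inner ang",a[r<r.min()+6].mean())
    wh=wb(542,396,50,112,130)&(hsv[...,2]>150)&(hsv[...,1]<60); vv,uu=np.nonzero(wh); 
    if len(vv)>3:
        W=onplane(c,np.c_[uu,vv],120)[:,:2]-K0; l=cv2.fitLine(W.astype(np.float32),2,0,.01,.01).ravel(); print("white",len(vv),W.mean(0),W.min(0),W.max(0),"mean ang",np.degrees(np.arctan2(*W.mean(0)[::-1])),"line",np.degrees(np.arctan2(l[1],l[0])))
E
```

```text
top0.npz
oven [628.2 -25.9] [373.6 190.4] 6.66 z 108.0 12988
cover [568.5 -36.1] [187.9 178.4] 6.57 z 112.3 5965
handle [522.7 -37.6] [ 15.4 108.3] 6.06 z 153.5 383
board [ 533.9 -341.9] [190.7 240.7] 5.8 z 12.2 5950
flange [ 557.9 -263.5] [66.2 56.8] 0.13 z 26.7 563
boss [ 558.6 -257.4] [34.2 35.5] 43.17 z 52.1 194
cast [ 532.6 -400.8] [121.   40.5] 6.95 z 27.9 949
foot [ 532.6 -400.8] [121.   40.5] 6.95 z 24.1 496
hous [ 531.8 -400.7] [50.8 33.5] 8.23 z 66.0 341
contr [537.8 351. ] [240.4 170.7] 85.06 z 70.7 6131
barTop [541.2 396.9] [67.5 16.6] 89.03 z 120.6 238
ball [492.3 280.2] [24.4 23.2] 85.99 z 171.9 129
brass [589.6 370.2] [20.2 25.1] 76.79 z 74.2 69
tab rays: ang -30.072497659220254 r 41.21346542247893 67.74470160261343 inner ang -29.508798967282836
white 29 [-0.46547851 20.67294406] [-1.82507503  5.21457851] [ 0.8361236  35.21078275] mean ang 91.28987184315888 line 89.4252
side0.npz
oven [628.5 -26.4] [371.  196.6] 6.45 z 106.2 9870
cover [568.9 -34.4] [186.8 190.9] 6.68 z 111.6 4325
handle [524.  -39.7] [ 14.1 108.4] 6.4 z 153.0 262
board [ 534.7 -342.7] [190.2 242.5] 5.73 z 11.9 9077
flange [ 559.3 -263.7] [66.8 56.2] 0.29 z 26.3 804
boss [ 559.1 -259.6] [36. 34.] 87.78 z 51.5 237
cast [ 533.3 -402.8] [120.   39.8] 6.29 z 26.7 1682
foot [ 533.3 -402.8] [120.   39.8] 6.29 z 23.8 902
hous [ 533.3 -402.5] [49.6 33.2] 6.09 z 65.1 587
contr [539.5 351.7] [250.  170.2] 85.04 z 69.6 2079
barTop [543.5 396.8] [70.4 14.8] 89.06 z 119.4 77
ball [494.9 276.2] [24.7 21.8] 78.42 z 168.0 79
brass [589.7 372.6] [21.8 28.9] 11.08 z 72.8 28
tab rays: ang -31.661230789528325 r 44.48971314589153 71.04566612240812 inner ang -30.698633774228817
white 12 [-0.18351674 20.04360714] [-2.57997049  9.00021015] [ 3.70294819 31.22281565] mean ang 90.52457828171677 line 88.49208
```

Heights and sizes match the description: the cover reads 112, the bar top 120 and the foot 24. The cover starts about 24 mm open. The knob must turn about 120° clockwise. Next I check reach and wrist options.

```bash
cat >> h.py <<'E'
OV=np.array([628.3,-26.1]); OY=np.radians(6.55)
ox=np.array([np.cos(OY),np.sin(OY)]); oy=np.array([-ox[1],ox[0]])
CT=np.array([538.6,351.3]); CY=np.radians(-4.95); cx=np.array([np.cos(CY),np.sin(CY)]); cy=np.array([-cx[1],cx[0]])
KN=np.array([542.3,396.7]); BAR=np.radians(89.2); TAB=np.radians(-30.5)
CA=np.array([532.9,-401.8]); CAY=np.radians(6.6)
p3=lambda xy,z: np.r_[xy,z]
def ori(y): return [np.pi,0,(y+np.pi)%(2*np.pi)-np.pi]
def rep(l=""):
    s=env.get_state(); print(l,"t",round(s["time_s"],2),"p",np.round(s["position"],1),"yaw",round(np.degrees(s["orientation"][2]),1),"gap",round(s["finger_gap"],1),"F",np.round(s["contact_force"],1),"gf",round(s["gripper_force"],1)); return s
E
python3 - <<'E'
from h import *
def t(l,xy,z,y):
    for k in (0,np.pi):
        q=env.ik(p3(xy,z),ori(y+k)); print(l,round(np.degrees(y+k)),None if q is None else np.round(q,2))
t("handle",OV-105.7*ox,128,OY+np.pi/2); t("handle back",OV+45*ox,128,OY+np.pi/2)
t("cast",CA,33,CAY); t("chamber",OV-82.5*ox,51,OY)
t("knob",KN,89,BAR); t("knobmid",KN,89,(BAR+TAB)/2); t("knobend",KN,89,TAB)
t("sw",CT-75*cy-60*cx,160,CY);t("sw end",CT-75*cy+60*cx,160,CY)
t("sw",CT-75*cy-60*cx,160,CY+np.pi/2)
E
```

```text
handle 97 [-0.61  0.44  0.77  1.99 -0.4   0.87  0.49]
handle 277 [-0.88  0.7   1.26  2.   -0.78  1.05 -2.27]
handle back 97 [-0.46  0.66  0.65  1.6  -0.45  1.03  0.44]
handle back 277 [-0.73  0.95  1.25  1.62 -0.93  1.28 -2.34]
cast 7 [-0.04  0.96  1.03  1.69 -0.93  1.06 -0.15]
cast 187 [ 0.19  0.76  0.58  1.68 -0.52  0.86  2.68]
chamber 7 [-0.55  0.61  0.71  1.98 -0.57  0.76 -0.95]
chamber 187 [-0.35  0.54  0.43  1.97 -0.33  0.7   1.97]
knob 89 [-0.92  0.64  0.33  1.62 -0.25  0.92 -0.52]
knob 269 [-0.53  0.64 -0.26  1.59  0.19  0.93  2.27]
knobmid 29 [-1.05  0.68  0.53  1.63 -0.4   0.94 -1.44]
knobmid 209 [-0.68  0.63 -0.04  1.6   0.03  0.91  1.36]
knobend -30 [-1.39  1.01  1.24  1.65 -1.01  1.25 -2.03]
knobend 150 [-0.8   0.63  0.15  1.61 -0.11  0.91  0.42]
sw -5 [-1.14  0.42  0.68  1.89 -0.32  0.94 -1.97]
sw 175 [-0.73  0.36  0.14  1.87 -0.06  0.92  0.92]
sw end -5 [-0.96  0.6   0.69  1.64 -0.42  1.06 -1.81]
sw end 175 [-0.63  0.52  0.17  1.61 -0.1   1.02  1.06]
sw 85 [-0.97  0.38  0.45  1.88 -0.2   0.92 -0.52]
sw 265 [-0.51  0.36 -0.15  1.85  0.07  0.93  2.37]
```

```bash
python3 - <<'E'
from h import *
H=OV-105.7*ox; o=ori(OY+np.pi/2)
env.move_to(p3(H,230),o); env.set_gripper(45)
print(env.move_straight(p3(H,128),vel=150,f_stop=15)); rep("down")
env.set_gripper(0); s=rep("grip"); p=s["position"][:2]
print(env.move_straight(p3(p+135*ox,128),vel=100,f_stop=20)); rep()
print(env.move_straight(p3(p+153*ox,128),vel=30,f_stop=10)); s=rep("back")
print("cover est",(s["position"][:2]-OV)@ox+130)
env.set_gripper(45); rep("rel"); 
env.move_straight(p3(s["position"][:2],230),vel=250)
c=cam("top"); P=cloud(c); Z=P[...,2]; m=(c[1]>0)&(Z>141)&(Z<165)&(abs(P[...,0]-670)<80)&(abs(P[...,1]+20)<80)
print(rect(P,m)); cv2.imwrite("pics/t1.png",c[0])
E
```

```text
False
down t 4.02 p [523.8 -38.4 128.6] yaw 96.5 gap 44.9 F [-0.8  0.4  0.6] gf 0.0
grip t 4.4 p [523.9 -38.1 128.9] yaw 96.6 gap 12.9 F [-1.2  1.   6.6] gf 59.7
False
 t 5.91 p [658.9 -22.4 129. ] yaw 96.6 gap 12.6 F [0.3 0.7 5.1] gf 59.5
True
back t 6.32 p [666.7 -21.5 129. ] yaw 96.6 gap 12.9 F [-2.3  1.1  6.5] gf 60.3
cover est 168.67031960640082
rel t 6.72 p [666.5 -21.4 128.1] yaw 96.6 gap 45.1 F [ 0.7  1.2 -0.3] gf 0.0
(((668.4312133789062, -40.288570404052734), (15.085494995117188, 72.1688232421875), 5.609362602233887), np.float64(152.9310607203364), 153)
```

```bash
python3 - <<'E'
from h import *
o=ori(CAY)
env.move_to(p3(CA,160),o); env.set_gripper(60)
c=cam("top"); P=cloud(c); Z=P[...,2]; ok=c[1]>0
m=ok&(Z>141)&(Z<165)&(abs(P[...,0]-670)<80)&(abs(P[...,1]+20)<80); h=rect(P,m); print(h,"cover",(np.array(h[0][0])-OV)@ox+130)
q=P[ok&(Z>107)&(Z<118)&(abs(P[...,0]-670)<150)&(abs(P[...,1]+20)<60)][:,:2]-OV; print("cover front edge oven-x",np.percentile(q@ox,[0.5,2]))
d=cam("side"); P=cloud(d); Z=P[...,2]; ok=d[1]>0
m=ok&(Z>141)&(Z<165)&(abs(P[...,0]-670)<80)&(abs(P[...,1]+20)<80); h=rect(P,m); print(h,"cover",(np.array(h[0][0])-OV)@ox+130)
w=cam("wrist"); cv2.imwrite("pics/w1.png",w[0]); P=cloud(w); Z=P[...,2]
m=(w[1]>0)&(Z>50)&(Z<80)&(abs(P[...,0]-533)<45)&(abs(P[...,1]+402)<30); print("hous wrist",rect(P,m))
m=(w[1]>0)&(Z>18)&(Z<30)&(abs(P[...,0]-533)<80)&(abs(P[...,1]+402)<40); print("foot wrist",rect(P,m))
rep()
E
```

```text
(((666.055908203125, -21.504100799560547), (17.292232513427734, 109.8143081665039), 6.148480415344238), np.float64(153.31795662007482), 385) cover 168.03371890382618
cover front edge oven-x [-9.49477921 -7.43195121]Traceback (most recent call last):
  File "<stdin>", line 8, in <module>
  File "h.py", line 17, in rect
    l=1+np.argmax(k[2][1:,4]); q=P[k[1]==l]
        ~~~~~~~~~^^^^^^^^^^^^
    return _wrapfunc(a, 'argmax', axis=axis, out=out, **kwds)
    return bound(*args, **kwds)
ValueError: attempt to get argmax of an empty sequence
```

```bash
python3 - <<'E'
from h import *
c=cam("top"); P=cloud(c); Z=P[...,2]; ok=c[1]>0
m=ok&(Z>24)&(Z<36)&(abs(P[...,0]-545)<110)&(abs(P[...,1]+35)<90); h=rect(P,m); print("floor",h,"oven xy",(np.array(h[0][0])-OV)@ox,(np.array(h[0][0])-OV)@oy)
q=P[ok&(Z>94)&(Z<106)&(abs(P[...,0]-480)<80)&(abs((P[...,:2]-OV)@oy)<60)][:,:2]-OV; print("front wall oven-x",np.percentile(q@ox,[1,99]))
w=cam("wrist"); cv2.imwrite("pics/w1.png",w[0]); P=cloud(w); Z=P[...,2]
for l,a,b in(("hous",50,80),("foot",18,30)):
  m=(w[1]>0)&(Z>a)&(Z<b)&(abs(P[...,0]-533)<80)&(abs(P[...,1]+402)<40); print(l,rect(P,m) if m.any() else None)
rep()
E
```

```text
floor (((602.600830078125, -56.99593734741211), (58.900634765625, 94.644287109375), 6.3926310539245605), np.float64(30.702123606703456), 599) oven xy -29.05572998768583 -27.762759843562222Traceback (most recent call last):
  File "<stdin>", line 4, in <module>
    return _quantile_unchecked(
        a, q, axis, out, overwrite_input, method, keepdims, weights)
    return _ureduce(a,
                    func=_quantile_ureduce_func,
    ...<5 lines>...
                    overwrite_input=overwrite_input,
                    method=method)
    r = func(a, **kwargs)
    result = _quantile(arr,
                       quantiles=q,
    ...<2 lines>...
                       out=out,
                       weights=wgt)
    slices_having_nans = np.isnan(arr[-1, ...])
                                  ~~~^^^^^^^^^
IndexError: index -1 is out of bounds for axis 0 with size 0
```

```bash
python3 - <<'E'
from h import *
w=cam("wrist"); cv2.imwrite("pics/w1.png",w[0]); P=cloud(w); Z=P[...,2]
for l,a,b in(("hous",50,80),("foot",18,30)):
  m=(w[1]>0)&(Z>a)&(Z<b)&(abs(P[...,0]-533)<80)&(abs(P[...,1]+402)<40); print(l,rect(P,m) if m.any() else None)
rep()
E
```

```text
hous (((532.3682250976562, -400.06805419921875), (50.0611457824707, 32.00692367553711), 6.707821369171143), np.float64(66.35126120551814), 3123)
foot (((564.5031127929688, -396.320556640625), (54.57691955566406, 38.06827163696289), 6.4399590492248535), np.float64(23.533423078748395), 2391)
 t 9.35 p [ 533.  -401.7  160.1] yaw 6.6 gap 59.9 F [ 0.8 -0.3 -0.3] gf 0.0
```

View pics/w1.png

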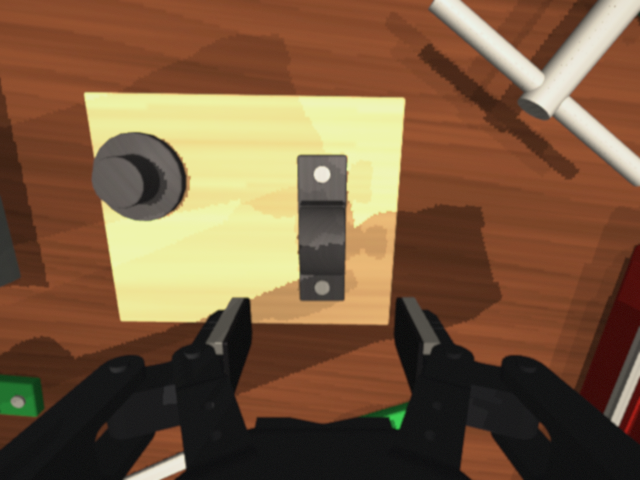

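The block is at (322,228), upright, and the flange at (140,178) is well clear of the fingers.

```bash
python3 - <<'E'
from h import *
G=np.array([532.7,-401.2]); o=ori(CAY)
env.move_straight(p3(G,160),vel=100)
print(env.move_straight(p3(G,33.5),vel=130,f_stop=12)); rep("at")
env.set_gripper(0); rep("grip")
env.move_straight(p3(G,55),vel=80); rep("lift")
env.move_straight(p3(G,185),vel=200)
C=OV-82.5*ox
env.move_straight(p3(C,185),vel=200,attitude=ori(OY)); s=rep("over")
env.move_straight(p3(C,80),vel=120); rep()
env.move_straight(p3(C,56),vel=60); env.hold(0.3); s=rep("near")
print(env.move_straight(p3(C,47),vel=15,f_stop=4)); s=rep("floor")
E
```

```text
False
at t 10.72 p [ 533.  -401.8   34.4] yaw 6.6 gap 59.6 F [-0.4 -0.1  0.8] gf 0.0
grip t 11.09 p [ 533.1 -401.2   34.4] yaw 6.6 gap 31.2 F [-0.2  3.   6.7] gf 61.4
lift t 11.51 p [ 532.8 -401.2   55.3] yaw 6.6 gap 31.3 F [-0.7 -0.4 -7.7] gf 60.3
over t 14.29 p [546.2 -36.7 185.1] yaw 6.5 gap 31.3 F [-0.4 -0.2 -7.8] gf 60.3
 t 15.32 p [546.9 -35.8  80.7] yaw 6.5 gap 31.3 F [ 0.1 -0.4 -8.6] gf 60.3
near t 16.17 p [546.5 -35.5  56.2] yaw 6.6 gap 31.5 F [-0.3  0.1 -8.8] gf 60.3
True
floor t 16.54 p [546.5 -35.4  52.4] yaw 6.6 gap 30.7 F [-1.3  1.2  5.6] gf 61.9
```

```bash
python3 - <<'E'
from h import *
C=OV-82.5*ox
env.set_gripper(60); rep("rel"); env.move_straight(p3(C,190),vel=200)
w=cam("wrist"); cv2.imwrite("pics/w2.png",w[0]); P=cloud(w); Z=P[...,2]
for l,a,b in(("hous",66,95),("foot",36,48)):
  m=(w[1]>0)&(Z>a)&(Z<b)&(abs((P[...,:2]-C)@ox)<80)&(abs((P[...,:2]-C)@oy)<40); print(l,rect(P,m) if m.any() else None)
H=OV+40*ox; o=ori(OY+np.pi/2)
env.move_to(p3(H,230),o); env.set_gripper(45)
c=cam("top"); cv2.imwrite("pics/t2.png",c[0]); rep()
E
```

```text
rel t 16.93 p [545.1 -35.   51.1] yaw 6.6 gap 59.9 F [-0.6 -0.3  0.7] gf 0.0
hous (((546.1146240234375, -34.36640167236328), (49.720951080322266, 31.878698348999023), 6.537654876708984), np.float64(84.26159305026353), 2891)
foot (((573.9247436523438, -31.145526885986328), (62.09663772583008, 38.0806884765625), 6.573773384094238), np.float64(41.510275685455326), 2240)
 t 19.33 p [667.9 -21.3 229.9] yaw 96.6 gap 45.2 F [-0.2 -0.  -0.9] gf 0.0
```

View pics/w2.png

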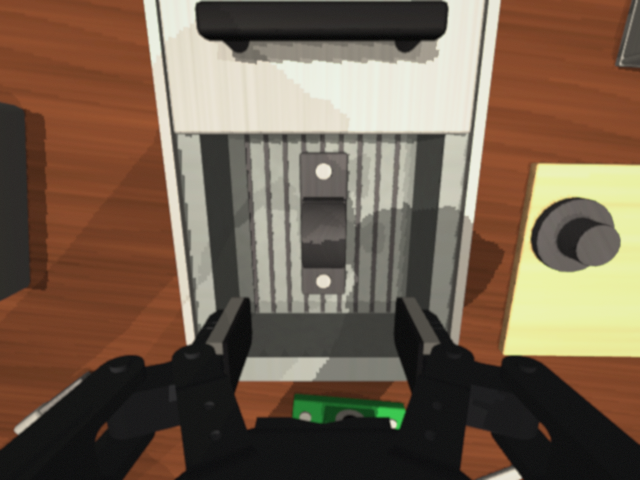

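The block stands at (323,225), upright in the chamber: housing top at 84 to 88 mm, foot at 42 mm and aligned with the oven. Now I shut the cover.

```bash
python3 - <<'E'
from h import *
H=OV+39.3*ox
print(env.move_straight(p3(H,128),vel=170,f_stop=15))
env.set_gripper(0); s=rep("grip"); p=s["position"][:2]
print(env.move_straight(p3(p-155*ox,128),vel=120,f_stop=20)); rep()
print(env.move_straight(p3(p-180*ox,128),vel=30,f_stop=15)); s=rep("shut"); q=s["position"][:2]
print("travel",(q-p)@ox,"cover est",(q-OV)@ox+130)
env.set_gripper(45); env.move_straight(p3(q,230),vel=250)
o=ori(BAR+np.pi); env.move_to(p3(KN,200),o); env.set_gripper(40); rep("knob")
c=cam("top"); np.savez("top3.npz",*c); P=cloud(c); Z=P[...,2]; m=(c[1]>0)&(Z>141)&(Z<165)&(abs(P[...,0]-500)<80)&(abs(P[...,1]+40)<80)
h=rect(P,m); print(h,"cover",(np.array(h[0][0])-OV)@ox+130)
w=cam("wrist"); np.savez("w3.npz",*w); P=cloud(w); Z=P[...,2]
m=(w[1]>0)&(Z>115)&(Z<130)&(np.hypot(*(P[...,:2]-KN).transpose(2,0,1))<60); print("bar wrist",rect(P,m) if m.any() else None)
cv2.imwrite("pics/w3.png",w[0])
E
```

```text
False
grip t 20.48 p [666.7 -21.9 129.4] yaw 96.5 gap 13.0 F [-6.4  0.   7.9] gf 60.5
False
 t 21.93 p [512.9 -39.7 129.3] yaw 96.5 gap 13.0 F [-1.8 -0.2 12.1] gf 61.3
True
shut t 22.52 p [498.  -41.5 129.3] yaw 96.6 gap 12.9 F [ 1.1 -1.   0.8] gf 62.2
travel -169.91637000141526 cover est -1.2381019316884476
knob t 25.57 p [542.6 396.1 200.1] yaw -90.9 gap 40.0 F [-0.1  1.   0.1] gf 0.0
(((498.06341552734375, -40.60478591918945), (15.316442489624023, 109.21682739257812), 6.54036283493042), np.float64(153.78295940096913), 383) cover -1.041053974010623
bar wrist (((541.5930786132812, 399.4427490234375), (16.006471633911133, 67.09747314453125), 0.8871778249740601), np.float64(119.81070524747474), 2372)
```

View pics/w3.png

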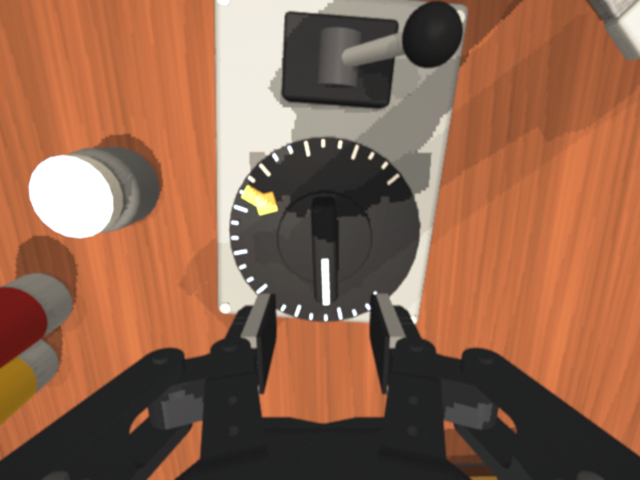

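The wrist view shows the bar at (324,235) with the white line down to (326,303), the tab tip at (277,207) and the switch ball at (433,35). Next I get the tab angle from this view, relative to the centre of the tick ring.

```bash
cat >> h.py <<'E'
def dial(c,K0=KN,zt=75,zs=72.5):
    """tab angle, pointer angle (deg, world), ring centre from one view"""
    hsv=cv2.cvtColor(c[0],cv2.COLOR_BGR2HSV).astype(int); P=cloud(c); Z=P[...,2]; rr=np.hypot(P[...,0]-K0[0],P[...,1]-K0[1])
    pix=lambda m:np.argwhere(m)[:,::-1]
    ok=(c[1]>0)&(Z<135)
    wt=onplane(c,pix(ok&(Z<80)&(rr>50)&(rr<73)&(hsv[...,1]<70)&(hsv[...,2]>150)),zs)[:,:2]
    k=K0.copy()
    for _ in range(8):
        d=np.hypot(*(wt-k).T); wt=wt[abs(d-np.median(d))<6]
        A=np.c_[2*wt,np.ones(len(wt))]; s=np.linalg.lstsq(A,(wt**2).sum(1),rcond=None)[0]; k=s[:2]
    R=np.sqrt(s[2]+k@k)
    T=onplane(c,pix(ok&(Z<85)&(rr>35)&(rr<80)&(hsv[...,1]>110)&(hsv[...,2]>120)&(hsv[...,0]>15)&(hsv[...,0]<38)),zt)[:,:2]-k
    r=np.hypot(*T.T); l=cv2.fitLine(T.astype(np.float32),2,0,.01,.01).ravel()
    an=np.degrees(np.arctan2(T[:,1],T[:,0]))
    # principal line of tip point: mean angle by radius band
    print("ring",k,R,len(wt),"tab n",len(T),"r",r.min(),r.max(),"mean ang",np.degrees(np.arctan2(*T.mean(0)[::-1])),"line",np.degrees(np.arctan2(l[1],l[0])),"bands",[(a,round(an[(r>=a)&(r<a+4)].mean(),1),((r>=a)&(r<a+4)).sum()) for a in range(40,72,4) if ((r>=a)&(r<a+4)).any()])
    m=ok&(Z>114)&(rr<45); b=rect(P,m); print("bar",b[0])
    W=onplane(c,pix(m&(hsv[...,1]<70)&(hsv[...,2]>150)),120)[:,:2]
    if len(W)>5:
        l=cv2.fitLine(W.astype(np.float32),2,0,.01,.01).ravel(); e=W.mean(0)-k
        print("white mean dir",np.degrees(np.arctan2(e[1],e[0])),"line",np.degrees(np.arctan2(l[1],l[0])),len(W))
E
python3 - <<'E'
from h import *
dial(load("w3.npz")); dial(load("top0.npz"))
E
```

```text
ring [543.22144772 396.30617319] 68.36955510832712 1237 tab n 315 r 38.30736520224068 66.6769557933091 mean ang -33.11321311515683 line -31.746666 bands [(40, np.float64(-31.5), np.int64(41)), (44, np.float64(-34.0), np.int64(66)), (48, np.float64(-34.7), np.int64(64)), (52, np.float64(-33.8), np.int64(31)), (56, np.float64(-32.4), np.int64(39)), (60, np.float64(-32.3), np.int64(35)), (64, np.float64(-32.0), np.int64(27))]
bar ((541.5933227539062, 399.4244079589844), (16.006471633911133, 67.1341552734375), 0.8871778249740601)
white mean dir 95.70151923227462 line -89.0945 370
ring [541.57197793 397.89314329] 68.48790714958209 72 tab n 69 r 42.384732399957336 69.02208793277575 mean ang -31.897991827902214 line -30.707747 bands [(40, np.float64(-31.1), np.int64(3)), (44, np.float64(-31.9), np.int64(10)), (48, np.float64(-31.3), np.int64(13)), (52, np.float64(-33.7), np.int64(13)), (56, np.float64(-31.2), np.int64(9)), (60, np.float64(-31.3), np.int64(9)), (64, np.float64(-31.7), np.int64(10)), (68, np.float64(-32.6), np.int64(2))]
bar ((541.15185546875, 396.8738708496094), (67.54940795898438, 16.589235305786133), 89.03003692626953)
white mean dir 91.04052268818137 line 89.42589 29
```

```bash
python3 - <<'E'
from h import *
K=np.array([542.0,396.9]); b=BAR+np.pi
rep(); env.move_straight(p3(K,200),vel=60,attitude=ori(b-0.35)); rep("rot"); env.move_straight(p3(K,150),vel=150,attitude=ori(b)); rep("back")
print(env.move_straight(p3(K,90),vel=100,f_stop=12)); rep("down")
env.set_gripper(0); rep("grip")
E
```

```text
t 25.67 p [542.5 396.4 200.2] yaw -90.8 gap 39.8 F [-0.6 -0.1  0.3] gf 0.0
rot t 26.17 p [541.9 397.  200.1] yaw -110.7 gap 40.2 F [ 0.3 -0.1 -0.5] gf 0.0
back t 26.67 p [542.3 396.7 150.2] yaw -90.9 gap 40.1 F [-0.  -0.4  0.5] gf 0.0
False
down t 27.42 p [542.3 397.2  90.5] yaw -90.8 gap 40.3 F [ 0.3 -0.1  1.1] gf 0.0
grip t 27.75 p [541.6 397.4  91.2] yaw -90.8 gap 15.2 F [-4.4 -0.9  5.3] gf 59.2
```

```bash
python3 - <<'E'
from h import *
K=np.array([542.0,396.9]); b=BAR+np.pi; e=np.radians(-32)+np.pi
for a in np.linspace(b,e,8)[1:]:
    env.move_straight(p3(K,90.5),vel=60,attitude=ori(a))
s=rep("turned"); print(s["torque"])
env.set_gripper(40); env.move_straight(p3(K,200),vel=200); env.hold(.2)
w=cam("wrist"); np.savez("w4.npz",*w); cv2.imwrite("pics/w4.png",cv2.resize(w[0][100:340,180:500],None,fx=2.4,fy=2.4,interpolation=cv2.INTER_CUBIC)); dial(w); rep()
E
```

```text
turned t 30.9 p [541.  398.4  91.1] yaw 148.3 gap 15.1 F [-5.7  0.6  6.8] gf 59.5
[ 0.17354079  1.20551674 -0.01792571]
ring [542.17335679 397.3596655 ] 68.60887140644735 1340 tab n 85 r 48.501693970349635 68.12009950233532 mean ang -32.00201679227318 line 8.372138 bands [(48, np.float64(-41.3), np.int64(10)), (52, np.float64(-31.1), np.int64(17)), (56, np.float64(-28.9), np.int64(13)), (60, np.float64(-30.9), np.int64(20)), (64, np.float64(-31.7), np.int64(20)), (68, np.float64(-33.0), np.int64(5))]
bar ((542.0650634765625, 398.366943359375), (15.875041007995605, 67.52349090576172), 58.631534576416016)
white mean dir -27.852006463491055 line -31.251743 353
 t 32.21 p [541.5 396.6 198.6] yaw 148.0 gap 40.0 F [-0.3  0.2  0.2] gf 0.0
```

View pics/w4.png

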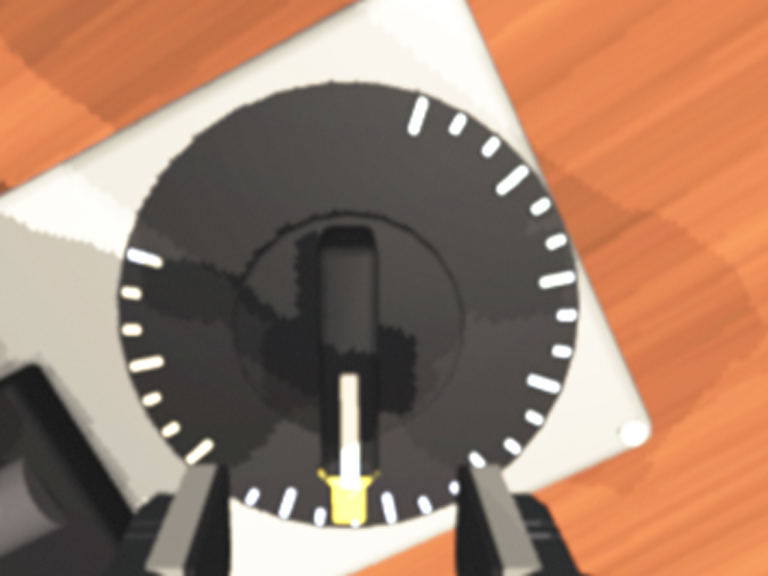

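The pointer line at crop (349,375–490) runs onto the tab, whose wings are at (322,472) and (378,472), centred at x=350. The bar is at −31.4° and the tab at about −31.5°, so the knob is set. Next is the switch.

```bash
python3 - <<'E'
from h import *
S=CT-75*cy; o=ori(CY+np.pi)
env.move_straight(p3(S-85*cx,215),vel=150,attitude=o); env.set_gripper(0)
env.move_straight(p3(S-85*cx,153),vel=120); rep("start")
print(env.move_straight(p3(S-5*cx,153),vel=70,f_stop=20)); rep("mid")
print(env.move_straight(p3(S+32*cx,153),vel=30,f_stop=8)); s=rep("end"); print(((s["position"][:2]-S)@cx))
env.move_straight(p3(S-30*cx,153),vel=120); env.move_straight(p3(S-30*cx,230),vel=200)
env.move_straight(p3(S+[-120,-120],300),vel=200)
c=cam("top"); np.savez("top5.npz",*c); cv2.imwrite("pics/t5.png",c[0]); dial(c); P=cloud(c); Z=P[...,2]
m=(c[1]>0)&(Z>150)&(Z<185)&(np.hypot(P[...,0]-S[0],P[...,1]-S[1])<70)
if m.any(): r=rect(P,m); print("ball",r,(np.array(r[0][0])-S)@cx)
rep()
E
```

```text
start t 34.48 p [447.8 284.  153.4] yaw 175.0 gap -0.3 F [-0.1  0.7  0.7] gf 0.0
False
mid t 35.77 p [526.9 277.1 153. ] yaw 175.1 gap -0.1 F [-0.6  0.   1.2] gf 0.0
True
end t 36.5 p [545.4 275.4 152.2] yaw 175.1 gap -0.2 F [-0.7 -0.1  0.9] gf 0.6
13.290829392314514
  return _methods._mean(a, axis=axis, dtype=dtype,
  ret = ret.dtype.type(ret / rcount)
Traceback (most recent call last):
  File "h.py", line 40, in dial
    r=np.hypot(*T.T); l=cv2.fitLine(T.astype(np.float32),2,0,.01,.01).ravel()
                        ~~~~~~~~~~~^^^^^^^^^^^^^^^^^^^^^^^^^^^^^^^^^^
cv2.error: OpenCV(4.12.0) /io/opencv/modules/imgproc/src/linefit.cpp:50: error: (-215:Assertion failed) count > 0 in function 'fitLine2D_wods'
```

View pics/t5.png

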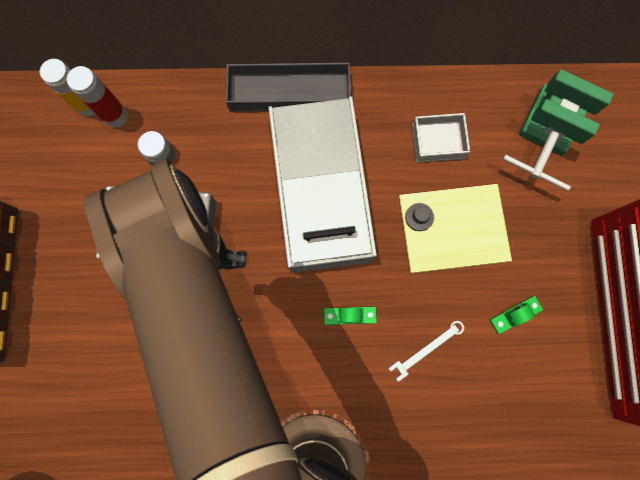

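The cover is shut with its handle at (330,233), and the flange is still at (420,216). The arm hides the controller, so I move it aside.

```bash
python3 - <<'E'
from h import *
S=CT-75*cy
env.move_to([380,-250,350],ori(0.1))
c=cam("top"); np.savez("top6.npz",*c); P=cloud(c); Z=P[...,2]
m=(c[1]>0)&(Z>150)&(Z<185)&(np.hypot(P[...,0]-S[0],P[...,1]-S[1])<70)
r=rect(P,m); print("ball",r,(np.array(r[0][0])-S)@cx)
cv2.imwrite("pics/t6.png",cv2.resize(c[0][175:275,85:225],None,fx=5,fy=5,interpolation=cv2.INTER_CUBIC)); rep()
dial(c)
E
```

```text
ball (((567.8511962890625, 272.8760070800781), (22.6262264251709, 23.43025779724121), 6.354476451873779), np.float64(171.01374822860276), 132) 35.90902168019532
 t 40.38 p [ 380.5 -249.3  349.8] yaw 5.9 gap 0.3 F [ 0.   0.2 -0.7] gf 0.0
ring [542.22279882 396.99710019] 68.29649510284732 80 tab n 69 r 41.36276298151865 67.97777437960272 mean ang -31.45729244519248 line -30.707747 bands [(40, np.float64(-31.4), np.int64(5)), (44, np.float64(-30.7), np.int64(10)), (48, np.float64(-32.0), np.int64(16)), (52, np.float64(-32.1), np.int64(10)), (56, np.float64(-31.4), np.int64(9)), (60, np.float64(-30.9), np.int64(10)), (64, np.float64(-31.4), np.int64(9))]
bar ((540.98779296875, 395.5537109375), (19.761615753173828, 65.80811309814453), 59.48945236206055)
white mean dir -27.673206191635952 line -31.878124 35
```

View pics/t6.png

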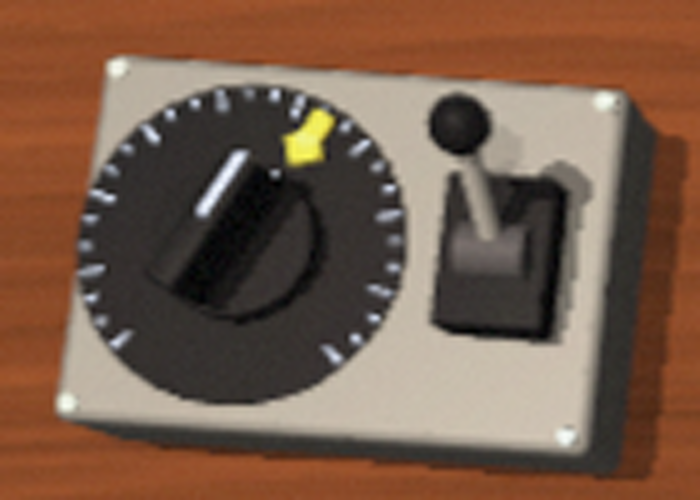

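The ball at crop (460,124) is fully over: it travelled 76 mm, as it should. The pointer is at −31.4° and the tab is unmoved at −31.5°.

```bash
python3 -c "
from h import *
print(env.close_job())"
```

```text
the job is handed in; nothing more can be done
None
```

The job is handed in at about 40 s of the 72 s allowed: block standing on the oven floor, cover shut, pointer within about 1° of the tab, and the switch thrown last, fully over, with the tab and flange not visibly moved; no verdict came back.

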